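Unhook the lid of a dry-block heater and lay it in the tray

ROBOT

A 7-joint arm with a two-finger parallel gripper is mounted at the origin on the work surface. World frame = base frame: x ahead of the robot, y to its left, z up, the work surface at z = 0. Lengths are in m, angles in rad, forces in N, time in s.
With the tool pointing down it reaches from about 0.4 to 0.85 m from the base axis. Payload 10.4 kg.
Tool frame: the origin (TCP) lies at the very end of the fingers, on their centre line; the grasp point (between the pads) lies 19 mm behind it; z points along the fingers, y is the direction in which the jaws open and shut (so a half turn about z gives the same grasp; the last joint's range is limited). The gripper opens to 87 mm and grips with 3 to 60 N. Pads are 19 mm wide; open, the fingers measure 117 mm over their backs; the gripper's body (75 mm by 190 mm) begins 51 mm behind the grasp point.
Start: joints at [-1.37, 0.332, -0.065, 1.46, 0.022, 1.35, -0.088], TCP at [0.139, 0.609, 0.223] pointing down, gripper open.
Joint ranges: [-2.6, 2.6], [-0.5, 2.12], [-1.47, 1.34], [0.16, 2.42], [-1.27, 4.41], [0.06, 2.06], [-2.6, 2.6]. Speed limits (rad/s): [2.22, 2.22, 2.79, 2.79, 3.14, 3.14, 3.14].

INTERFACE

Orientations are given as a unit quaternion [x, y, z, w].
In Python, from bench import read_state, imaging, r gives the robot as it stands. The module is installed in compiled form; this text tells all that it offers.
- The arm moves only by the tool move_arm, never from a script. Its argument "series" is a list of rows, each a list of 4 numbers: the shift along the tool's x, y, z in m, then the turn about the tool's z in rad. In form: [[x, y, z, roll], ...]. A call has 1 to 20 rows; each row is the pose to reach, as a shift and turn from the pose commanded when the call began, along the tool's axes at that moment; what a row does not reach only later rows make up. A row lasts 1/10 s, in which the tool goes at most 50 mm and 8.59 degrees, less where a joint would pass 70% of its speed; a pose out of reach is approached as far as the arm can. A call with a gripper value outside its range is refused whole. "claw" is the gripper's target within -1 to 1 (fully open at 1, half-way at 0, shut at -1), set as the call begins (left out, the last holds). The fingers move at their own pace and stop on an object; "newtons" is the grip in N (left out, the last holds). Time passes only in rows, so rows that repeat a pose let the fingers close. It gives the time, the measured TCP pose, the force and the opening at its end, in the units of the state.
- read_state(): the state, without advancing time (a new reading comes with each control period).
- imaging.camera(name): name is "side" or "top" or "wrist"; returns (picture, depth): 384x512x3 uint8, red, green, blue; 384x512 float32, m along the optical axis (not along the pixel's ray), 0 where there is no reading.
- imaging.get_calibration(name): a dict with "camera_matrix" (3x3 intrinsics, pixels), "k1" (the pictures are not rectified: a ray, as slopes to the right and down, at radius r is drawn at 1 + k1 r^2 times it, then the intrinsics apply), "R" (3x3) and "t" (3): a world point X has camera coordinates R X + t. Camera axes: x right, y down, z forward; pixel columns grow to the right and rows downward; lengths in m; the calibration is good to about 2 mm. A picture is of the moment at which its call begins: read the wrist's pose just before it. get_calibration takes no time and is no camera call; for the wrist camera it gives the pose at the moment of the call.
- r.close_job(): hands the job in, once; it reports no verdict.
The state is a dict: "time": time; "joint_positions": joint angles; "joint_vel": joint speeds; "joint_torque": joint torques, N m; "ee_pos": TCP position; "eef_rot": TCP orientation; "ft_force": force on the tool from outside, world axes, zero at the start; "torque": the same for the moment, N m; "width": finger opening in m.
Only numpy, scipy, OpenCV 4.12 (cv2) and the standard library are available. Lean on these libraries where they do the work, as an engineer would, in place of code of your own. Each camera call takes 0.05 s, during which the arm holds its last target.

TASK

Take the lid off the dry-block heater: tip it up at the front, so that it leans back with its rear toes still under the retaining lip, then draw it forward (towards the control panel) out of the lip without forcing it. Set the lid down gently in the steel tray, right way up and flat on the tray's floor, and let go of it. Leave the glassware and the other things on the bench where they stand.

Things in the scene. Friction and masses are not known exactly. Their poses are not given: they have to be found in the camera images.
- heater: grey dry-block heater, fixed, 290 (x) x 200 (y) mm, deck 98 mm high; origin under its centre on the bench, x to its rear, z up, sloping control panel at the front (-x). Its 128 x 143 mm well, centred 40 mm behind the origin, is ringed by a 6 mm wide metal collar, top 108 mm above the bench. The lid sits shut on it at the start, turned as the heater is.
- lip_edge (a point): middle of the retaining lip's free front edge, at its underside: x 120, z 116 mm in the heater's frame. The lip is a bright metal strip along the heater's rear, 140 mm wide in y, 4 mm thick, overhanging forward from its upright at x = 137 mm.
- collar_rear (a point): middle of the top outer edge of the collar's rear wall (x 110, z 108 mm in the heater's frame): the lid's plate rests on the collar and rocks back on this edge, which touches the plate's underside 70 mm behind the lid's origin
- lid: the heater's lid, about 350 g, loose: white plate 150 (x) x 165 (y) x 6 mm on a plug 120 x 135 x 18 mm that sits in the well with 4 mm of play all round. Origin at the centre of the plug's underside (90 mm above the bench when shut), z up, x to the rear; the plate's underside is at z = 18 mm. It can neither be lifted straight up (toes) nor slid forward (plug).
- lid_handle (a point): centre of the lid's handle, a black square bar 14 x 14 mm, 104 mm long along the lid's y, at x = -20, z = 59 mm in the lid's frame (35 mm above the plate's top); on two 12 mm posts at y = +-44 mm, free between them for 76 mm and underneath for 28 mm
- lid_toes (a point): middle between the tips of the lid's two flat steel toes (x 93, z 20.5 mm in the lid's frame). Toes: 30 mm wide at y = +-45 mm, 5 mm thick, sticking 18 mm out behind the plate, 13 mm deep under the lip with 3 mm of air above, 10 mm below. Leaning the lid back 9 to 22 degrees frees the plug's front; it then draws out forward along its own plane by 20 mm or more.
- tray: shallow open steel tray, fixed, 272 (x) x 232 (y) mm outside and 25 mm tall, walls 6 mm; origin under its centre on the bench, z up. It stands to the other side of the middle from the heater.
- tray_in (a point): centre of the tray's inner floor; the floor is 260 (x) x 220 (y) mm
- beaker: empty glass beaker, 60 mm across and 85 mm tall, origin under its centre; stands in the gap between heater and tray
- jar: white jar, 64 mm across and 100 mm tall, origin under its centre; stands in the gap beyond the beaker
- media_bottle: glass bottle with a screw cap, 86 mm across and 180 mm tall, origin under its centre; outside the heater or the tray, to the left or right
- spray_bottle: plastic spray bottle with a black trigger head, 86 mm across and 206 mm tall, origin under its centre; on the other side from the glass bottle
- tube_rack: white rack of capped tubes, 70 x 200 mm and 86 mm tall, origin under its centre; behind the heater or the tray
- tip_box: closed box of pipette tips, 88 x 123 mm and 82 mm tall, origin under its centre; behind the heater or the tray
- timer: small white bench timer, 75 mm wide and 50 mm tall, origin under its centre; at the back, in the middle

How it is judged:
By the outcome, as a careful person would: the job done as asked, in the order asked, and still so for the second after the job is handed in, with the robot touching nothing.
It also fails if it takes over 51 s, if anything falls off the work surface, if the arm or the gripper's body presses on something with over 40 N, if the wrist force passes 120 N, or if a joint passes its speed limit or range.

## Working session

There is one attempt and no reset: what is moved stays moved. The work goes in short steps, Python scripts to look and compute and a tool call to move; the robot and the scene stay as the last step left them, time stands still between calls to the robot, and variables do not carry over. Pictures are saved under pics/ and viewed, and the job is handed in when it is done.

Besides the shell and the picture viewer there is one more tool, called after ">>>" as name(argument=value, ...) on one line, values as JSON. move_arm: Moves the arm, as the interface text tells. Its arguments: {"type":"object","properties":{"series":{"type":"array","items":{"type":"array","items":{"type":"number"}}},"claw":{"type":"number"},"newtons":{"type":"number"}},"required":["series"]}

```bash
ls; mkdir -p pics; python3 - <<'E'
from bench import read_state, imaging, r
import cv2,numpy as np
s=read_state()
for k,v in s.items(): print(k,np.round(v,4))
for n in ["side","top","wrist"]:
    c=imaging.get_calibration(n)
    p,d=imaging.camera(n)
    np.savez(f'{n}0.npz',p=p,d=d,K=c['camera_matrix'],k1=c['k1'],R=c['R'],t=c['t'])
    cv2.imwrite(f'pics/{n}0.png',p[:,:,::-1])
    print(n,c)
E
```

```text
pics
time 0.0
joint_positions [-1.3696  0.3329 -0.0647  1.461   0.0216  1.3499 -0.0885]
joint_vel [ 0.0007 -0.0002 -0.0004 -0.0015  0.0013 -0.0017 -0.0005]
joint_torque [-3.00000e-04 -6.23241e+01  2.48000e-02 -3.89909e+01 -6.12000e-02
  3.95000e-02  2.00000e-04]
ee_pos [0.1386 0.609  0.2217]
eef_rot [ 1.117e-01  9.937e-01 -7.000e-04 -0.000e+00]
ft_force [-0.0979  0.5428  0.9344]
torque [-0.0113  0.0063  0.0267]
width 0.0873
side {'camera_matrix': array([[400.18910564,   0.        , 255.48900285],
       [  0.        , 400.18910564, 190.95024662],
       [  0.        ,   0.        ,   1.        ]]), 'k1': -0.07527445271187318, 'R': array([[ 7.74277754e-01, -6.32845745e-01,  4.71752481e-04],
       [-3.78312180e-01, -4.63456892e-01, -8.01303690e-01],
       [ 5.07320267e-01,  6.20253152e-01, -5.98257615e-01]]), 't': array([-0.44955057,  0.30616172,  1.20361145])}
top {'camera_matrix': array([[427.39301039,   0.        , 258.43071824],
       [  0.        , 427.39301039, 195.99335292],
       [  0.        ,   0.        ,   1.        ]]), 'k1': -0.1332418588334381, 'R': array([[ 0.00379234, -0.99994417,  0.00986267],
       [-0.97973925, -0.00569029, -0.20019645],
       [ 0.20024139, -0.00890363, -0.97970613]]), 't': array([-0.03341622,  0.58199328,  1.73072671])}
wrist {'camera_matrix': array([[328.20687865,   0.        , 256.57681852],
       [  0.        , 328.20687865, 192.54399751],
       [  0.        ,   0.        ,   1.        ]]), 'k1': -0.019143654050396045, 'R': array([[ 2.20840150e-01,  9.75309718e-01, -7.63501422e-04],
       [ 9.42386760e-01, -2.13183567e-01,  2.57798298e-01],
       [ 2.51270419e-01, -5.76517283e-02, -9.66198455e-01]]), 't': array([-0.62376729, -0.03222429,  0.38999444])}
```

View pics/top0.png

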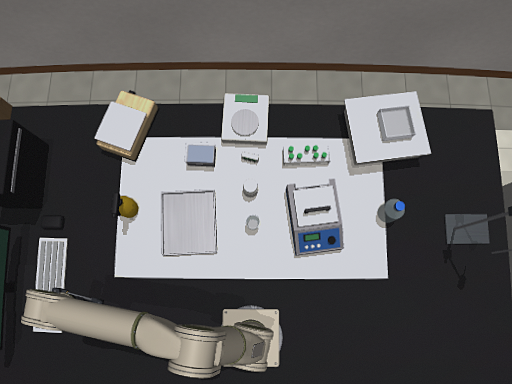

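View pics/side0.png

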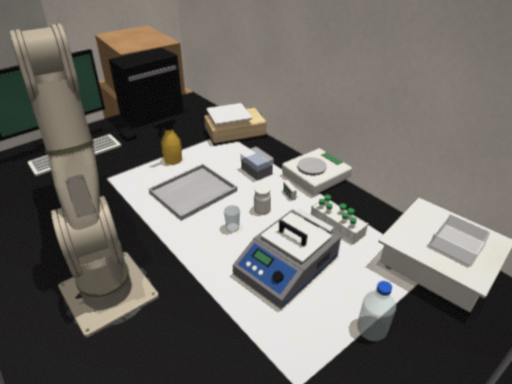

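View pics/wrist0.png

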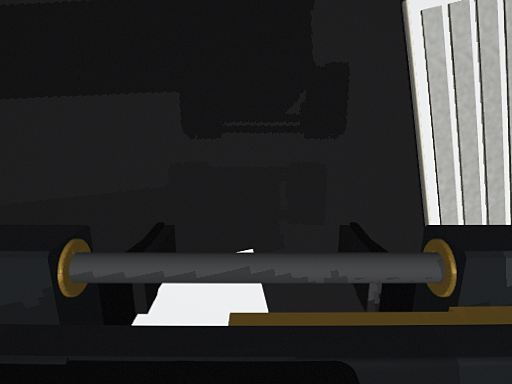

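The pictures show the heater at top-view pixel (315,215), with its panel towards the robot and the black handle at (317,210). The tray is at (189,222), the beaker at (252,224) and the jar at (250,188). Next I'll get positions from the depth.

```bash
cat > h.py <<'E'
import numpy as np,cv2
def world(o):
    d=o['d'];h,w=d.shape
    uv=np.stack(np.meshgrid(np.arange(w),np.arange(h)),-1).reshape(-1,1,2).astype(np.float64)
    K=o['K'];k1=float(o['k1'])
    n=cv2.undistortPoints(uv,K,np.array([k1,0,0,0,0.])).reshape(h,w,2)
    c=np.dstack([n[...,0]*d,n[...,1]*d,d])
    return (c-o['t'])@o['R']
def proj(o,X):
    rv=cv2.Rodrigues(o['R'])[0]
    return cv2.projectPoints(np.atleast_2d(X).astype(float),rv,o['t'],o['K'],np.array([float(o['k1']),0,0,0,0.]))[0].reshape(-1,2)
E
python3 - <<'E'
from h import *
for n in ['top','side']:
    o=dict(np.load(n+'0.npz'));W=world(o);rgb=o['p'].astype(int);ok=o['d']>0
    X,Y,Z=W[...,0],W[...,1],W[...,2]
    print(n)
    reg=ok&(X>.25)&(X<.7)&(Y<-.02)&(Y>-.5)
    white=rgb.min(-1)>150
    plate=reg&white&(Z>.105)&(Z<.13)
    print('plate',plate.sum(),np.median(Z[plate]))
    pts=W[plate][:,:2]
    rr=cv2.minAreaRect((pts*1000).astype(np.float32));print(rr)
    hd=reg&(rgb.max(-1)<90)&(Z>.13)&(Z<.17)
    print('handle',hd.sum(),W[hd].mean(0),W[hd][:,2].max(),cv2.minAreaRect((W[hd][:,:2]*1000).astype(np.float32)))
    tr=ok&(abs(Z-.0)<.03)&(X>.2)&(X<.65)&(Y>.05)&(Y<.4)&(rgb.max(-1)<200)
    m=cv2.morphologyEx(tr.astype(np.uint8),cv2.MORPH_OPEN,np.ones((5,5)))
    k,l,s,c=cv2.connectedComponentsWithStats(m);j=1+np.argmax(s[1:,4]);q=l==j
    print('tray',s[j],cv2.minAreaRect((W[q][:,:2]*1000).astype(np.float32)),np.median(Z[q]))
    hz=reg&(Z>.06)&(Z<.14); print('heater',cv2.minAreaRect((W[hz][:,:2]*1000).astype(np.float32)))
    s=4 if n=='top' else 3
    a,b,c2,d2=(170,265,270,355) if n=='top' else (200,310,220,350)
    cv2.imwrite(f'pics/{n}_h.png',cv2.resize(o['p'][a:b,c2:d2,::-1],None,fx=6,fy=6,interpolation=cv2.INTER_CUBIC))
E
```

```text
top
plate 1456 0.11612991339418638
((541.2747802734375, -192.86033630371094), (180.07241821289062, 332.2907409667969), 4.578367233276367)
handle 82 [ 0.5118347  -0.26055742  0.1557927 ] 0.1660774711931314 ((512.7910766601562, -261.3372802734375), (11.6776704788208, 99.62281036376953), 7.949422359466553)
tray [ 161  191   52   63 2529] ((480.577392578125, 270.076904296875), (263.677490234375, 212.81759643554688), 5.822514533996582) 0.007734490921079532
heater ((494.23907470703125, -195.0973358154297), (293.3288879394531, 352.2721862792969), 2.7431411743164062)
side
plate 1681 0.11548483159071188
((543.3277587890625, -259.51531982421875), (184.0367889404297, 167.7855224609375), 8.027443885803223)
handle 162 [ 0.50551887 -0.26935348  0.15122407] 0.16104931632964198 ((506.04248046875, -266.52935791015625), (12.123897552490234, 102.82828521728516), 7.304475784301758)
tray [ 149  165   88   55 2691] ((469.57916259765625, 263.6077880859375), (277.97528076171875, 241.58226013183594), 3.690307855606079) 0.008607868940790953
heater ((494.97882080078125, -197.32363891601562), (293.9629211425781, 358.2621154785156), 2.9822988510131836)
```

```bash
python3 -c "
import cv2
for n in ['top','side']:print(cv2.imread(f'pics/{n}_h.png').shape)"
```

```text
(570, 510, 3)
(660, 780, 3)
```

View pics/top_h.png

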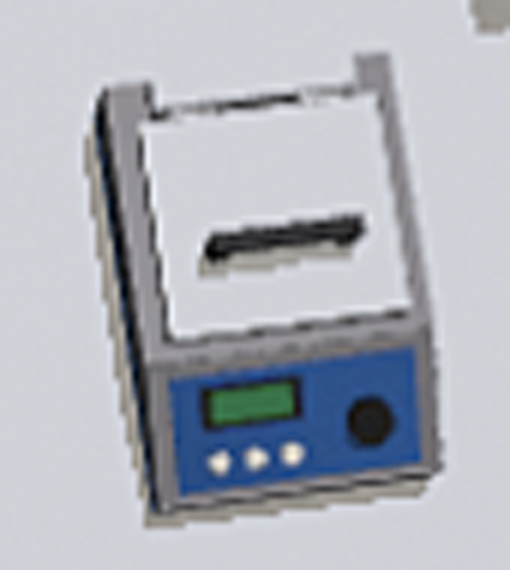

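>>> move_arm(series=[[0,0,-0.05,0],[-0.05,-0.03,-0.1,0],[-0.443,-0.319,-0.13,0.6],[-0.443,-0.319,-0.13,0.6],[-0.443,-0.319,-0.13,0.6],[-0.443,-0.319,-0.13,0.6],[-0.443,-0.319,-0.13,0.6],[-0.443,-0.319,-0.13,0.6],[-0.443,-0.319,-0.13,0.6],[-0.443,-0.319,-0.13,0.6],[-0.443,-0.319,-0.13,0.6],[-0.555,-0.769,-0.1,1.207],[-0.555,-0.769,-0.1,1.207],[-0.555,-0.769,-0.1,1.207],[-0.555,-0.769,-0.1,1.207],[-0.555,-0.769,-0.1,1.207],[-0.555,-0.769,-0.1,1.207],[-0.555,-0.769,-0.1,1.207],[-0.555,-0.769,-0.06,1.207],[-0.555,-0.769,-0.03,1.207]], claw=1)

```text
time: 2.15
ee_pos: [0.5028, -0.1964, 0.2925]
eef_rot: [0.656, 0.755, 0.001, 0.001]
ft_force: [1.6, 0.8, -0.8]
width: 0.087
```

>>> move_arm(series=[[-0.05,-0.003,0.03,0],[-0.067,-0.003,0.042,0],[-0.067,-0.003,0.042,0],[-0.067,-0.003,0.042,0]])

```text
time: 2.55
ee_pos: [0.5086, -0.2607, 0.2493]
eef_rot: [0.656, 0.754, -0.0, -0.0]
ft_force: [-0.2, 0.4, 0.4]
width: 0.0871
```

```bash
cat > snap.py <<'E'
import sys
from bench import read_state, imaging
import cv2,numpy as np
def snap(n,tag):
    s=read_state(); c=imaging.get_calibration(n); p,d=imaging.camera(n)
    np.savez(f'{n}{tag}.npz',p=p,d=d,K=c['camera_matrix'],k1=c['k1'],R=c['R'],t=c['t'],ee=s['ee_pos'],q=s['eef_rot'])
    cv2.imwrite(f'pics/{n}{tag}.png',p[:,:,::-1])
    print({k:np.round(s[k],4) for k in ['time','ee_pos','eef_rot','ft_force','width','joint_positions']})
if __name__=='__main__':
    for n in sys.argv[2:]: snap(n,sys.argv[1])
E
python3 snap.py 1 wrist
```

```text
{'time': np.float64(2.55), 'ee_pos': array([ 0.5086, -0.2607,  0.2493]), 'eef_rot': array([ 6.563e-01,  7.545e-01, -4.000e-04, -5.000e-04]), 'ft_force': array([-0.1982,  0.3505,  0.3504]), 'width': np.float64(0.0871), 'joint_positions': array([-0.3191,  0.2527,  0.8559,  1.6036, -0.1931,  1.3751,  0.6978])}
```

View pics/wrist1.png

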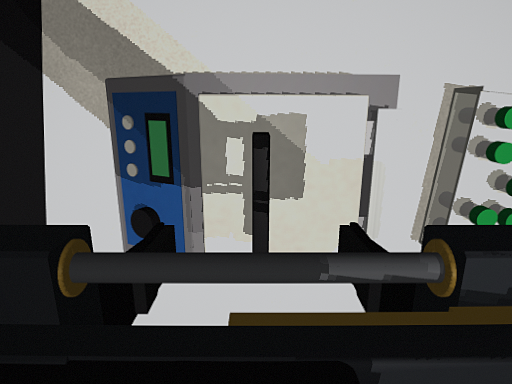

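The wrist view shows the handle as a vertical black bar at columns 253–270, with its +y end at row 132. It is close to centred between the fingers. Next I'll measure its line and its end.

```bash
python3 - <<'E'
from h import *
o=dict(np.load('wrist1.npz'));W=world(o);rgb=o['p'].astype(int);Z=W[...,2]
m=(rgb.max(-1)<70)&(Z>.14)&(Z<.17);m[:, :230]=0;m[:,300:]=0;m[:125]=0;m[250:]=0
P=W[m];print(m.sum(),P[:,2].min(),np.median(P[:,2]),P[:,2].max(),cv2.minAreaRect((P[:,:2]*1000).astype(np.float32)))
top=P[P[:,2]>np.median(P[:,2])-.004]
l=cv2.fitLine((top[:,:2]).astype(np.float32),cv2.DIST_L2,0,1e-4,1e-4).ravel();print('line',l,'yaw',np.degrees(np.arctan2(-l[0]*np.sign(l[1]),abs(l[1]))))
print('y max end',top[np.argsort(-top[:,1])[:20]].mean(0))
pl=(Z>.108)&(Z<.122)&(rgb.min(-1)>60); pl[:,:190]=0;pl[:,375:]=0;pl[245:]=0;pl[:90]=0
print('plate z',np.median(Z[pl]))
# plate edges along lid x per row
for row in (110,130,150,170,190,210):
    c=np.where(pl[row])[0];print(row,c[0],c[-1],W[row,c[0]+1].round(4),W[row,c[-1]-1].round(4))
for col in (220,260,300,340):
    c=np.where(pl[:,col])[0];print('col',col,c[0],W[c[0]+1,col].round(4))
ee=o['ee'];print(ee)
E
```

```text
2019 0.1437777275305059 0.15646370431506787 0.158497550273649 ((511.5463562011719, -260.5827331542969), (13.676156997680664, 98.06426239013672), 7.877263069152832)
line [ 0.13962168 -0.99020493  0.5110099  -0.25763658] yaw 8.025954
y max end [ 0.50667185 -0.21219776  0.15499846]
plate z 0.11457582168111605
110 199 367 [ 0.4497 -0.2029  0.1133] [ 0.595  -0.1823  0.1138]
130 199 374 [ 0.4517 -0.2202  0.115 ] [ 0.6053 -0.1985  0.1134]
150 200 374 [ 0.4543 -0.2378  0.1151] [ 0.6073 -0.2157  0.119 ]
170 201 374 [ 0.4571 -0.256   0.1154] [ 0.6103 -0.233   0.122 ]
190 202 374 [ 0.4598 -0.2748  0.1154] [ 0.6152 -0.2515  0.1205]
210 203 374 [ 0.4624 -0.2949  0.1135] [ 0.6198 -0.2705  0.12  ]
col 220 94 [ 0.466  -0.1878  0.1153]
col 260 94 [ 0.5005 -0.1829  0.113 ]
col 300 94 [ 0.535  -0.1781  0.1143]
col 340 94 [ 0.5695 -0.1732  0.1146]
[ 0.50859567 -0.26071199  0.2492811 ]
```

>>> move_arm(series=[[-0.002,0.003,0.04,0],[-0.002,0.003,0.08,0],[-0.002,0.003,0.1,0],[-0.002,0.003,0.113,0],[-0.002,0.003,0.119,0],[-0.002,0.003,0.119,0],[-0.002,0.003,0.119,0]])

```text
time: 3.3
ee_pos: [0.5129, -0.2622, 0.1319]
eef_rot: [0.656, 0.755, 0.0, 0.001]
ft_force: [-0.9, -0.8, 0.3]
width: 0.0873
```

>>> move_arm(series=[[0,0,0,0],[0,0,0,0],[0,0,0,0],[0,0,0,0],[0,0,0,0],[0,0,0,0],[0,0,0,0],[0,0,0,0]], claw=-1, newtons=8)

```text
time: 4.1
ee_pos: [0.5121, -0.2622, 0.1306]
eef_rot: [0.656, 0.755, 0.0, -0.0]
ft_force: [1.1, -0.1, -0.2]
width: 0.031
```

```bash
python3 snap.py 2 wrist side
```

```text
{'time': np.float64(4.1), 'ee_pos': array([ 0.5121, -0.2622,  0.1306]), 'eef_rot': array([ 6.559e-01,  7.548e-01,  0.000e+00, -1.000e-04]), 'ft_force': array([ 1.1135, -0.0928, -0.2013]), 'width': np.float64(0.031), 'joint_positions': array([-0.2672,  0.3701,  0.8114,  1.7467, -0.2915,  1.1503,  0.7711])}
{'time': np.float64(4.15), 'ee_pos': array([ 0.5121, -0.2622,  0.1306]), 'eef_rot': array([ 0.6559,  0.7548,  0.    , -0.    ]), 'ft_force': array([-0.3284, -0.9249,  0.5345]), 'width': np.float64(0.0273), 'joint_positions': array([-0.2672,  0.3701,  0.8115,  1.7467, -0.2915,  1.1503,  0.7711])}
```

View pics/wrist2.png

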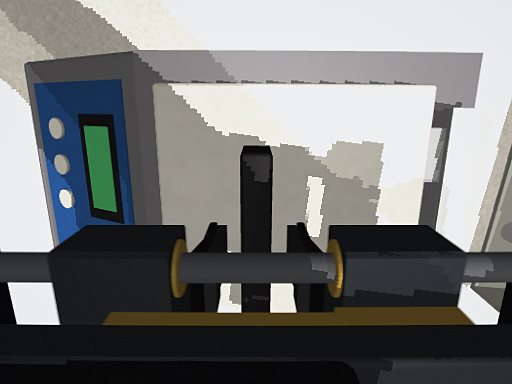

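View pics/side2.png

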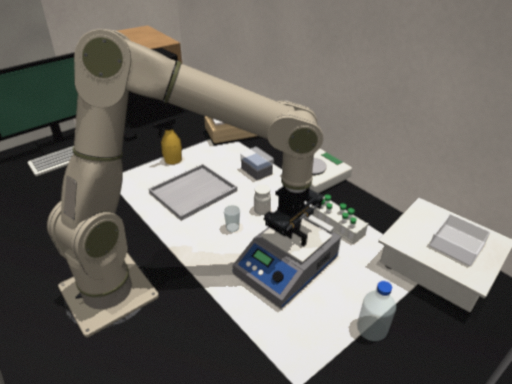

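The fingers sit either side of the bar, with finger edges at columns 220 and 290 and the bar at 240–272, so it is centred. They are still closing, so I'll wait.

>>> move_arm(series=[[0,0,0,0],[0,0,0,0],[0,0,0,0],[0,0,0,0],[0,0,0,0]])

```text
time: 4.7
ee_pos: [0.5121, -0.2622, 0.1306]
eef_rot: [0.656, 0.755, 0.0, -0.0]
ft_force: [-1.0, 0.5, -0.2]
width: 0.0138
```

>>> move_arm(series=[[0,0.0005,-0.0015,0],[0,0.0015,-0.003,0],[0,0.0023,-0.0047,0],[0,0.0031,-0.0062,0],[0,0.004,-0.0077,0],[0,0.0048,-0.0092,0],[0,0.0048,-0.0092,0],[0,0.0048,-0.0092,0]])

```text
time: 5.5
ee_pos: [0.5169, -0.2615, 0.1398]
eef_rot: [0.656, 0.755, 0.0, -0.0]
ft_force: [-0.6, -0.8, -5.0]
width: 0.0143
```

```bash
python3 snap.py 3 wrist side; python3 -c "
import cv2;p=cv2.imread('pics/side3.png');cv2.imwrite('pics/side3c.png',cv2.resize(p[190:310,220:350],None,fx=6,fy=5,interpolation=2)[:600])"
```

```text
{'time': np.float64(5.5), 'ee_pos': array([ 0.5169, -0.2615,  0.1398]), 'eef_rot': array([ 0.6559,  0.7548,  0.    , -0.    ]), 'ft_force': array([-0.5799, -0.7914, -5.0362]), 'width': np.float64(0.0143), 'joint_positions': array([-0.2699,  0.3693,  0.8132,  1.7267, -0.2888,  1.1704,  0.7638])}
{'time': np.float64(5.55), 'ee_pos': array([ 0.5169, -0.2614,  0.1398]), 'eef_rot': array([ 6.559e-01,  7.548e-01,  1.000e-04, -0.000e+00]), 'ft_force': array([ 0.521 , -0.1827, -4.5251]), 'width': np.float64(0.0146), 'joint_positions': array([-0.2699,  0.3692,  0.8131,  1.7267, -0.2888,  1.1704,  0.7638])}
```

View pics/wrist3.png

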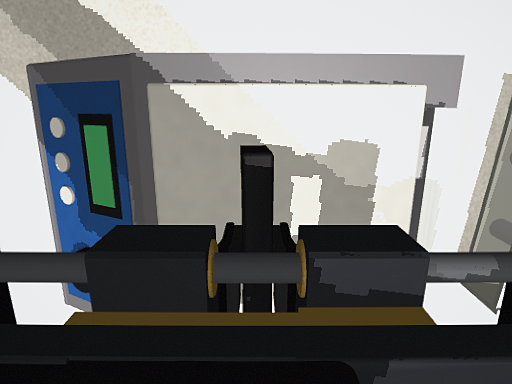

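View pics/side3c.png

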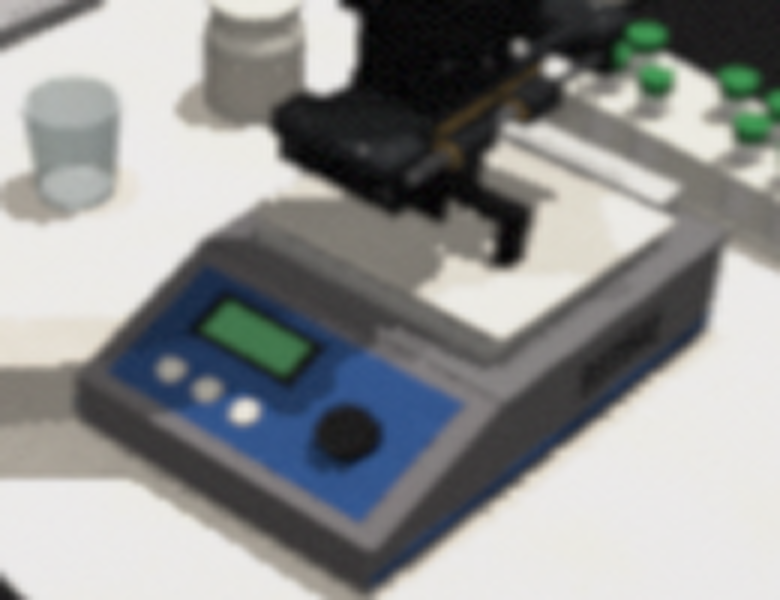

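```bash
cat > tilt.py <<'E'
from h import *
import sys
def tilt(tag,yaw=8.0,box=(95,215,160,400)):
    o=dict(np.load(f'wrist{tag}.npz'));W=world(o);rgb=o['p'].astype(int)
    a,b,c,d=box
    m=np.zeros(rgb.shape[:2],bool);m[a:b,c:d]=1
    m&=(rgb.min(-1)>90)&(o['d']>0)
    P=W[m]
    zm=np.median(P[:,2])
    P=P[abs(P[:,2]-zm)<.035]
    for i in range(6):
        c0=P.mean(0);n=np.linalg.svd(P-c0,full_matrices=False)[2][2];n*=np.sign(n[2])
        e=abs((P-c0)@n);P=P[e<max(.0015,2*np.median(e))]
    ax=np.array([np.cos(np.radians(yaw)),np.sin(np.radians(yaw)),0]);ay=np.array([-ax[1],ax[0],0])
    print('n',len(P),'lean back deg',np.degrees(np.arctan2(n@ax,n[2])),'roll',np.degrees(np.arctan2(n@ay,n[2])))
    # extents along ax relative to TCP
    s=(P-o['ee'])@ax;print('plate front/rear rel tcp mm',np.percentile(s,[.5,99.5])*1000,'z there',P[np.argsort(s)[:30],2].mean(),P[np.argsort(s)[-30:],2].mean(),'height over plate at tcp',(o['ee']-c0)@n)
if __name__=='__main__': tilt(sys.argv[1])
E
python3 tilt.py 2; python3 tilt.py 3
```

```text
n 25979 lean back deg 0.00829535424238415 roll -0.02379166902033508
plate front/rear rel tcp mm [-53.07662894  79.17496475] z there 0.114044360509653 0.11448359064768222 height over plate at tcp 0.01603860059210461
n 26022 lean back deg 3.39885362948516 roll -0.010553502963415267
plate front/rear rel tcp mm [-52.50622559  81.5943057 ] z there 0.12654377538077802 0.11815107121777481 height over plate at tcp 0.01648521241401024
```

The lid is at 3.4° instead of 6°: the square bar resists turning at 8 N, so the rear has risen against the lip (force only 5 N). I'll ease the grip.

>>> move_arm(series=[[0,0,0,0],[0,0,0,0],[0,0,0,0],[0,0,0,0]], newtons=5)

```text
time: 6.0
ee_pos: [0.5169, -0.2615, 0.1399]
eef_rot: [0.656, 0.755, 0.0, -0.0]
ft_force: [-0.2, -0.3, -5.0]
width: 0.0145
```

```bash
python3 snap.py 4 wrist; python3 tilt.py 4
```

```text
{'time': np.float64(6.0), 'ee_pos': array([ 0.5169, -0.2615,  0.1399]), 'eef_rot': array([ 0.6559,  0.7548,  0.    , -0.    ]), 'ft_force': array([-0.2117, -0.2518, -5.0278]), 'width': np.float64(0.0145), 'joint_positions': array([-0.2698,  0.3692,  0.8132,  1.7267, -0.2887,  1.1704,  0.7638])}
n 25912 lean back deg 5.236521187288806 roll -0.07401942611856444
plate front/rear rel tcp mm [-52.04709756  82.91946032] z there 0.12766008760221226 0.115101045785204 height over plate at tcp 0.016799275806618098
```

>>> move_arm(series=[[0,0.0009,-0.0015,0],[0,0.0018,-0.0029,0],[0,0.0027,-0.0044,0],[0,0.0037,-0.0058,0],[0,0.0047,-0.0072,0],[0,0.0057,-0.0085,0],[0,0.0068,-0.01,0],[0,0.0078,-0.0114,0],[0,0.0078,-0.0114,0],[0,0.0078,-0.0114,0]], newtons=4.5)

```text
time: 7.05
ee_pos: [0.5246, -0.2604, 0.1512]
eef_rot: [0.656, 0.755, 0.0, -0.0]
ft_force: [-0.1, -0.7, -5.1]
width: 0.0155
```

```bash
python3 snap.py 5 wrist side; python3 tilt.py 5;  python3 -c "
import cv2;p=cv2.imread('pics/side5.png');cv2.imwrite('pics/side5c.png',cv2.resize(p[190:310,220:350],None,fx=6,fy=5,interpolation=2)[:600])"
```

```text
{'time': np.float64(7.05), 'ee_pos': array([ 0.5246, -0.2604,  0.1512]), 'eef_rot': array([ 0.6559,  0.7548,  0.    , -0.    ]), 'ft_force': array([-0.1239, -0.7346, -5.0524]), 'width': np.float64(0.0155), 'joint_positions': array([-0.2713,  0.3728,  0.8137,  1.6971, -0.2884,  1.1967,  0.7549])}
{'time': np.float64(7.1), 'ee_pos': array([ 0.5246, -0.2604,  0.1512]), 'eef_rot': array([ 0.6559,  0.7548,  0.    , -0.    ]), 'ft_force': array([ 0.753 ,  0.6763, -4.8283]), 'width': np.float64(0.0158), 'joint_positions': array([-0.2713,  0.3728,  0.8137,  1.6972, -0.2884,  1.1966,  0.7549])}
n 25600 lean back deg 10.088162279265687 roll -0.06469927515656984
plate front/rear rel tcp mm [-51.17816004  85.2784111 ] z there 0.14243839827297494 0.1173177771436927 height over plate at tcp 0.017662676947087785
```

View pics/wrist5.png

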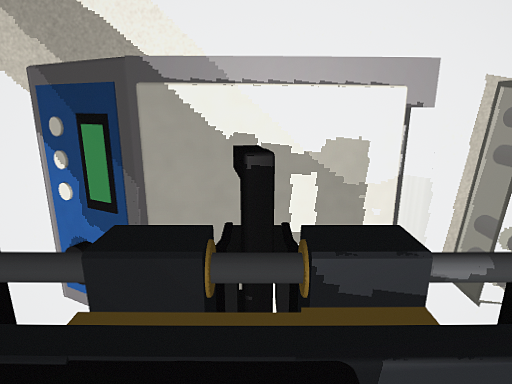

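View pics/side5c.png

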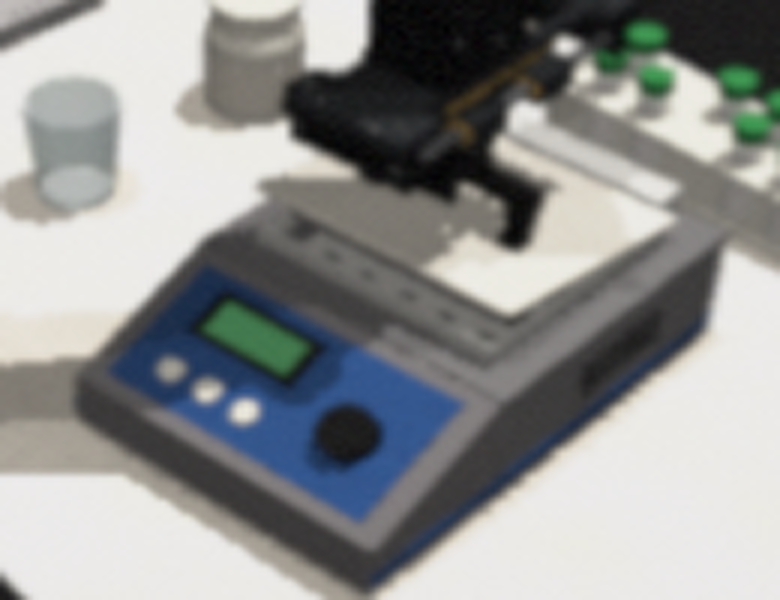

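The lean is 10.1°, with the plug's front rising out of the well, and the toes lightly touch the lip from below. I'll ease the grip slightly more so it settles back on the collar.

>>> move_arm(series=[[0,0,0,0],[0,0,0,0],[0,0,0,0],[0,0,0,0]], newtons=3.7)

```text
time: 7.55
ee_pos: [0.5246, -0.2604, 0.1512]
eef_rot: [0.656, 0.755, 0.0, -0.0]
ft_force: [0.1, -0.3, -4.6]
width: 0.0155
```

```bash
python3 snap.py 6 wrist; python3 tilt.py 6
```

```text
{'time': np.float64(7.55), 'ee_pos': array([ 0.5246, -0.2604,  0.1512]), 'eef_rot': array([ 6.559e-01,  7.548e-01,  1.000e-04, -0.000e+00]), 'ft_force': array([ 0.0918, -0.2637, -4.6182]), 'width': np.float64(0.0155), 'joint_positions': array([-0.2713,  0.3727,  0.8137,  1.6971, -0.2885,  1.1967,  0.7549])}
n 25565 lean back deg 10.092216856932593 roll -0.07219708816588431
plate front/rear rel tcp mm [-51.15726841  85.24258141] z there 0.1425275090565353 0.11707993669578182 height over plate at tcp 0.017673677602970287
```

>>> move_arm(series=[[0,0,0.001,0],[0,-0.001,0.002,0],[0,-0.003,0.0017,0],[0,-0.006,0.001,0],[0,-0.009,0.0005,0],[0,-0.012,0,0],[0,-0.015,-0.0005,0],[0,-0.018,-0.001,0],[0,-0.021,-0.0016,0],[0,-0.024,-0.0022,0],[0,-0.027,-0.0028,0],[0,-0.03,-0.0033,0],[0,-0.03,-0.0033,0]], newtons=4.5)

```text
time: 8.9
ee_pos: [0.4945, -0.2648, 0.1547]
eef_rot: [0.656, 0.755, 0.0, -0.0]
ft_force: [0.1, -0.5, -5.5]
width: 0.0156
```

```bash
python3 snap.py 7 wrist side; python3 tilt.py 7;  python3 -c "
import cv2;p=cv2.imread('pics/side7.png');cv2.imwrite('pics/side7c.png',cv2.resize(p[190:310,220:350],None,fx=6,fy=5,interpolation=2)[:600])"
```

```text
{'time': np.float64(8.9), 'ee_pos': array([ 0.4945, -0.2648,  0.1547]), 'eef_rot': array([ 6.561e-01,  7.547e-01,  1.000e-04, -0.000e+00]), 'ft_force': array([ 0.0581, -0.4576, -5.4672]), 'width': np.float64(0.0156), 'joint_positions': array([-0.2897,  0.3062,  0.8365,  1.7591, -0.2442,  1.1845,  0.7562])}
{'time': np.float64(8.95), 'ee_pos': array([ 0.4948, -0.2646,  0.1546]), 'eef_rot': array([6.560e-01, 7.548e-01, 2.000e-04, 0.000e+00]), 'ft_force': array([ 0.3663, -0.2266, -4.3221]), 'width': np.float64(0.0156), 'joint_positions': array([-0.2897,  0.3065,  0.8361,  1.7587, -0.2445,  1.1844,  0.7561])}
n 25591 lean back deg 9.828178541538714 roll 0.0022370161314709544
plate front/rear rel tcp mm [-51.16187412  85.28201768] z there 0.145707256855324 0.12112666972412943 height over plate at tcp 0.01764022118848616
```

View pics/wrist7.png

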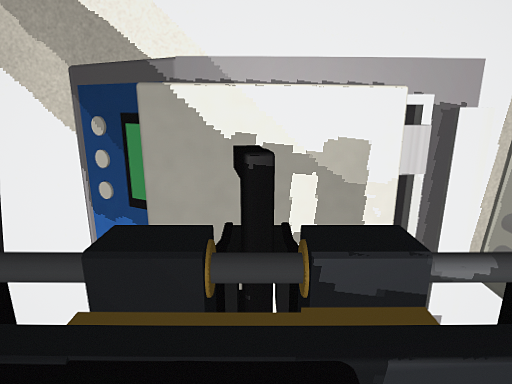

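View pics/side7c.png

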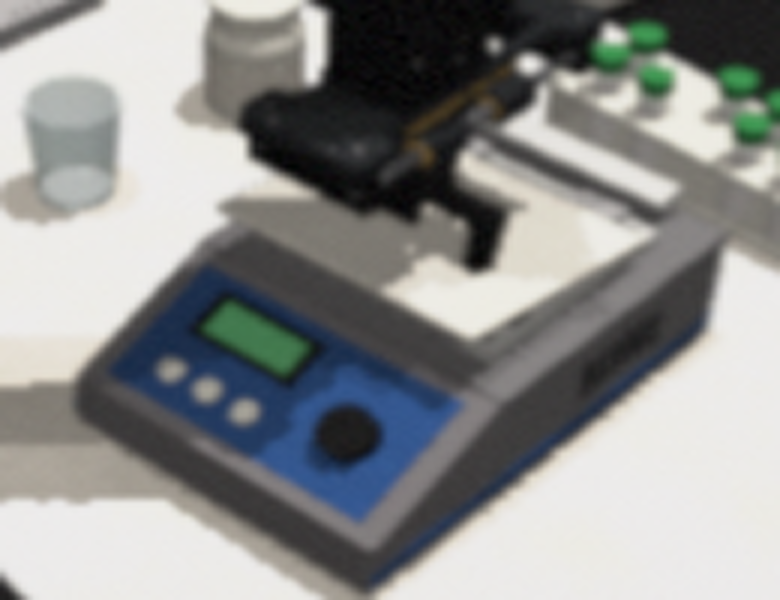

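```bash
python3 - <<'E'
from h import *
o=dict(np.load('wrist7.npz'));W=world(o)
# expected heater pose: handle shut (0.512,-0.262), heater x 20
c,s=np.cos(np.radians(8)),np.sin(np.radians(8))
ax=np.array([c,s]);hp=np.array([.5121,-.2622])
for row in (110,150,200):
    for col in range(380,470,5):
        w=W[row,col];d=w[:2]-hp
        print(row,col,'heater x %.0f y %.0f z %.0f'%(20+1000*d@ax,1000*(d@np.array([-s,c])),1000*w[2]),o['p'][row,col])
cv2.imwrite('pics/w7z.png',cv2.resize(o['p'][70:260,350:500,::-1],None,fx=4,fy=3.1))
E
```

```text
110 380 heater x 72 y 67 z 125 [238 239 240]
110 385 heater x 76 y 67 z 124 [238 238 239]
110 390 heater x 79 y 67 z 123 [238 238 239]
110 395 heater x 82 y 67 z 123 [237 238 238]
110 400 heater x 85 y 67 z 122 [238 238 239]
110 405 heater x 89 y 67 z 121 [199 197 185]
110 410 heater x 105 y 67 z 92 [45 43 45]
110 415 heater x 105 y 67 z 99 [71 70 69]
110 420 heater x 105 y 67 z 105 [77 77 76]
110 425 heater x 107 y 67 z 108 [237 238 239]
110 430 heater x 110 y 67 z 109 [240 241 242]
110 435 heater x 118 y 67 z 100 [94 93 93]
110 440 heater x 122 y 67 z 98 [91 89 90]
110 445 heater x 125 y 67 z 99 [72 70 72]
110 450 heater x 128 y 67 z 99 [73 71 72]
110 455 heater x 121 y 67 z 116 [76 73 75]
110 460 heater x 122 y 67 z 120 [239 240 241]
110 465 heater x 124 y 67 z 121 [237 237 236]
150 380 heater x 75 y 44 z 123 [238 239 240]
150 385 heater x 78 y 44 z 123 [238 239 238]
150 390 heater x 82 y 44 z 123 [238 239 239]
150 395 heater x 85 y 44 z 122 [238 239 240]
150 400 heater x 88 y 44 z 122 [234 233 229]
150 405 heater x 92 y 43 z 120 [208 206 206]
150 410 heater x 95 y 43 z 120 [200 1
[... 580 characters left out ...]
3]
200 390 heater x 85 y 13 z 123 [233 231 221]
200 395 heater x 89 y 12 z 121 [196 192 178]
200 400 heater x 105 y 4 z 92 [46 43 45]
200 405 heater x 105 y 6 z 101 [82 81 79]
200 410 heater x 105 y 9 z 108 [65 66 64]
200 415 heater x 107 y 9 z 109 [230 231 227]
200 420 heater x 117 y 6 z 98 [182 178 178]
200 425 heater x 119 y 6 z 99 [93 91 93]
200 430 heater x 123 y 6 z 99 [75 73 75]
200 435 heater x 127 y 6 z 99 [76 73 75]
200 440 heater x 130 y 6 z 99 [75 73 73]
200 445 heater x 121 y 12 z 121 [106 106 106]
200 450 heater x 124 y 12 z 120 [237 238 239]
200 455 heater x 126 y 12 z 122 [238 239 239]
200 460 heater x 130 y 12 z 121 [237 238 239]
200 465 heater x 134 y 12 z 120 [237 238 239]
```

View pics/w7z.png

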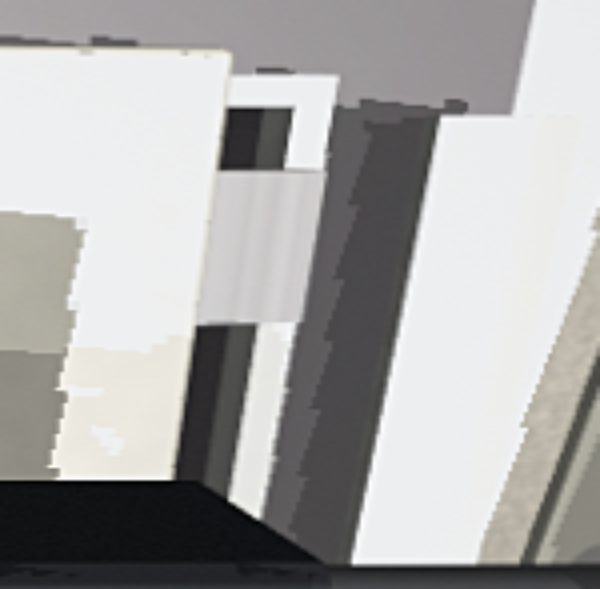

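The toe tips are at heater x ≈ 107 mm and the lip edge is at 120 mm, so the lid is free of the lip. It leans back 9.8°. I'll ease it forward and up, then grip firmly.

>>> move_arm(series=[[0,-0.002,-0.002,0],[0,-0.005,-0.005,0],[0,-0.009,-0.01,0],[0,-0.013,-0.016,0],[0,-0.016,-0.023,0],[0,-0.018,-0.03,0],[0,-0.02,-0.038,0],[0,-0.02,-0.045,0],[0,-0.02,-0.05,0],[0,-0.02,-0.05,0]])

```text
time: 10.0
ee_pos: [0.4756, -0.2674, 0.2053]
eef_rot: [0.656, 0.755, 0.0, 0.001]
ft_force: [-0.8, -0.1, -4.2]
width: 0.0157
```

>>> move_arm(series=[[0,0,0,0],[0,0,0,0],[0,0,0,0]], newtons=12)

```text
time: 10.3
ee_pos: [0.475, -0.2673, 0.2042]
eef_rot: [0.656, 0.755, -0.0, -0.0]
ft_force: [0.7, 0.2, -4.2]
width: 0.0151
```

>>> move_arm(series=[[0,0,0,0],[0,0,0,0],[0,0,0,0]], newtons=30)

```text
time: 10.6
ee_pos: [0.4751, -0.2674, 0.2045]
eef_rot: [0.656, 0.755, -0.0, -0.0]
ft_force: [0.8, 0.4, -5.1]
width: 0.0143
```

```bash
python3 snap.py 8 wrist; python3 tilt.py 8; python3 - <<'E'
from h import *
# tray rim/floor in the initial views
for n in ['top','side']:
    o=dict(np.load(n+'0.npz'));W=world(o);rgb=o['p'].astype(int)
    a,b,c,d=(180,265,150,230) if n=='top' else (155,225,140,245)
    cv2.imwrite(f'pics/tray_{n}.png',cv2.resize(o['p'][a:b,c:d,::-1],None,fx=7,fy=7,interpolation=2))
    dark=(rgb.max(-1)<190);m=np.zeros_like(dark);m[a:b,c:d]=dark[a:b,c:d]
    X,Y,Z=W[...,0],W[...,1],W[...,2]
    fl=m&(abs(Z-.006)<.008)
    k,l,s,cc=cv2.connectedComponentsWithStats(cv2.erode(fl.astype(np.uint8),np.ones((3,3))))
    j=1+np.argmax(s[1:,4]);P=W[l==j];print(n,np.median(P[:,2]),cv2.minAreaRect((P[:,:2]*1000).astype(np.float32)),P.mean(0))
E
```

```text
{'time': np.float64(10.6), 'ee_pos': array([ 0.4751, -0.2674,  0.2045]), 'eef_rot': array([ 6.559e-01,  7.548e-01, -0.000e+00, -1.000e-04]), 'ft_force': array([ 0.819 ,  0.4311, -5.0912]), 'width': np.float64(0.0143), 'joint_positions': array([-0.326 ,  0.2089,  0.8665,  1.7374, -0.1661,  1.2718,  0.719 ])}
n 25820 lean back deg 8.071295679942686 roll -0.020481246890201373
plate front/rear rel tcp mm [-51.51550473  85.1476597 ] z there 0.19434020059456852 0.17423056342305204 height over plate at tcp 0.017464189433332618
top 0.0082919882240552 ((555.9092407226562, 313.5689697265625), (38.90439224243164, 63.516963958740234), 88.80443572998047) [0.56030038 0.31599414 0.00756528]
side 0.00781943009192188 ((481.6602478027344, 281.8372802734375), (247.9739532470703, 201.5255889892578), 3.6047606468200684) [0.47594136 0.27548835 0.00783382]
```

View pics/wrist8.png

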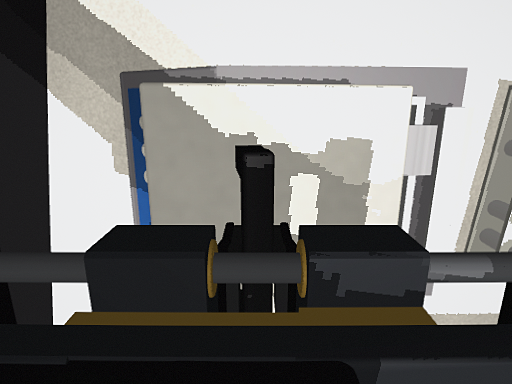

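View pics/tray_top.png

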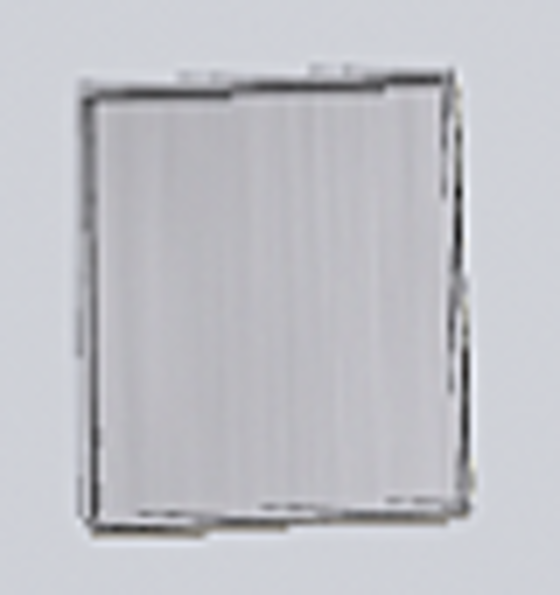

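```bash
python3 - <<'E'
from h import *
o=dict(np.load('top0.npz'))
def ray(px,z):
    n=cv2.undistortPoints(np.array([[px]],float),o['K'],np.array([float(o['k1']),0,0,0,0])).ravel()
    C=-o['R'].T@o['t'];d=o['R'].T@np.array([n[0],n[1],1]);return C+d*(z-C[2])/d[2]
P=[ray((150+u/7,180+v/7),.006) for u,v in [(97,100),(445,85),(455,505),(97,520)]]
for p in P:print(p.round(4))
print(np.mean(P,0))
E
```

```text
[0.5982 0.3791 0.006 ]
[0.6089 0.1629 0.006 ]
[0.3505 0.1509 0.006 ]
[0.3392 0.3676 0.006 ]
[0.47419075 0.26513409 0.006     ]
```

>>> move_arm(series=[[0,0,-0.015,0],[0,0,-0.035,0],[0.01,0,-0.055,0],[0.03,0.003,-0.06,0],[0.06,0.006,-0.06,0],[0.095,0.01,-0.06,0],[0.13,0.014,-0.06,0.02],[0.165,0.018,-0.06,0.04],[0.2,0.021,-0.06,0.06],[0.235,0.024,-0.06,0.09],[0.27,0.027,-0.06,0.09],[0.305,0.03,-0.06,0.09],[0.34,0.033,-0.06,0.09],[0.375,0.036,-0.06,0.09],[0.41,0.038,-0.06,0.09],[0.445,0.04,-0.06,0.09],[0.475,0.042,-0.06,0.09],[0.5,0.043,-0.06,0.09],[0.52,0.044,-0.06,0.09],[0.53,0.044,-0.06,0.09]])

```text
time: 12.65
ee_pos: [0.4445, 0.2653, 0.2651]
eef_rot: [0.689, 0.725, 0.0, 0.0]
ft_force: [0.3, -1.1, -4.2]
width: 0.0143
```

>>> move_arm(series=[[0,0,0,0],[0,0,0,0],[0,0,0,0]])

```text
time: 12.95
ee_pos: [0.4453, 0.2621, 0.2648]
eef_rot: [0.69, 0.724, 0.0, 0.0]
ft_force: [-0.5, -1.1, -5.0]
width: 0.0148
```

```bash
python3 snap.py 9 wrist top; python3 tilt.py 9
```

```text
{'time': np.float64(12.95), 'ee_pos': array([0.4453, 0.2621, 0.2648]), 'eef_rot': array([6.900e-01, 7.238e-01, 0.000e+00, 1.000e-04]), 'ft_force': array([-0.547 , -1.1097, -4.9656]), 'width': np.float64(0.0148), 'joint_positions': array([-0.9265,  0.0626,  0.3224,  1.6955, -0.0199,  1.3866, -0.5532])}
{'time': np.float64(13.0), 'ee_pos': array([0.4452, 0.2623, 0.2648]), 'eef_rot': array([6.899e-01, 7.239e-01, 1.000e-04, 1.000e-04]), 'ft_force': array([ 0.7237, -0.2324, -4.0329]), 'width': np.float64(0.0141), 'joint_positions': array([-0.9265,  0.0626,  0.3222,  1.6955, -0.0201,  1.3865, -0.5532])}
n 25792 lean back deg 8.02526464796044 roll -0.7475205940523134
plate front/rear rel tcp mm [-48.96565831  87.22393415] z there 0.25470245734471825 0.23417595304112945 height over plate at tcp 0.01740807628804979
```

View pics/wrist9.png

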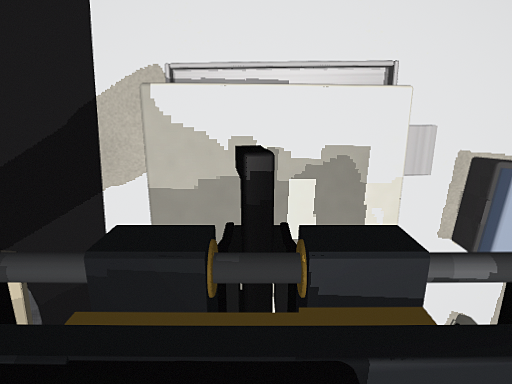

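View pics/top9.png

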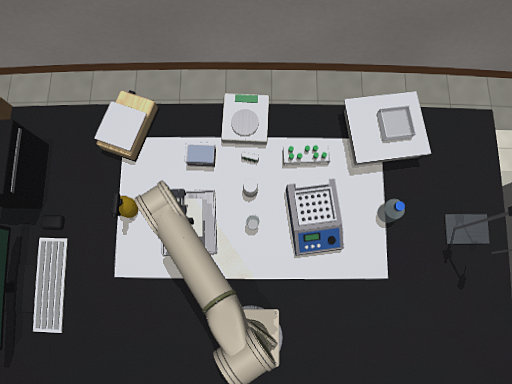

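The lid is over the tray and still leans back 8°; the friction of the bar holds it. I'll lower to just above the floor, then soften the grip so it can settle flat about its rear edge.

>>> move_arm(series=[[0,0.003,0.015,0],[0,0.005,0.04,0],[0,0.005,0.07,0],[0,0.005,0.1,0],[0,0.005,0.13,0],[0,0.005,0.15,0],[0,0.005,0.17,0],[0,0.005,0.182,0],[0,0.005,0.19,0],[0,0.005,0.19,0],[0,0.005,0.19,0]])

```text
time: 14.15
ee_pos: [0.4502, 0.264, 0.0753]
eef_rot: [0.689, 0.725, 0.001, 0.0]
ft_force: [-0.6, 0.4, -4.3]
width: 0.0143
```

>>> move_arm(series=[[0,0,0,0],[0,0,0,0]], newtons=5.5)

```text
time: 14.35
ee_pos: [0.4501, 0.2641, 0.0754]
eef_rot: [0.689, 0.725, 0.001, 0.0]
ft_force: [-0.1, 0.2, -4.5]
width: 0.0154
```

```bash
python3 snap.py 10 wrist side; sed -i 's/yaw=8.0/yaw=2.8/' tilt.py; python3 tilt.py 10
```

```text
{'time': np.float64(14.35), 'ee_pos': array([0.4501, 0.2641, 0.0754]), 'eef_rot': array([6.892e-01, 7.245e-01, 7.000e-04, 0.000e+00]), 'ft_force': array([-0.1015,  0.2006, -4.503 ]), 'width': np.float64(0.0154), 'joint_positions': array([-0.8977,  0.2458,  0.3149,  1.9168, -0.0905,  0.9911, -0.4922])}
{'time': np.float64(14.4), 'ee_pos': array([0.45  , 0.2641, 0.0752]), 'eef_rot': array([ 6.892e-01,  7.246e-01,  5.000e-04, -0.000e+00]), 'ft_force': array([ 0.4965, -0.503 , -4.1108]), 'width': np.float64(0.0153), 'joint_positions': array([-0.8977,  0.2459,  0.3148,  1.9171, -0.0905,  0.9911, -0.4921])}
n 25798 lean back deg 8.162896882852849 roll -0.11720324708600945
plate front/rear rel tcp mm [-51.50751519  85.39740494] z there 0.06515299793464199 0.04458142765502104 height over plate at tcp 0.017511282309708075
```

View pics/wrist10.png

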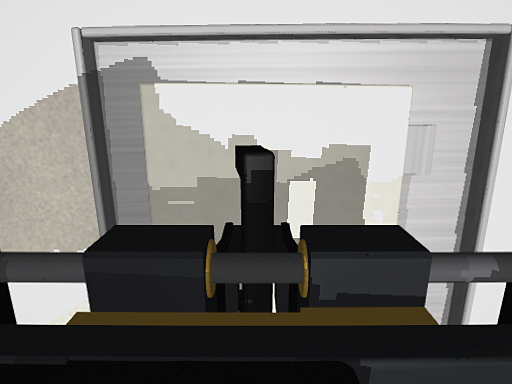

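View pics/side10.png

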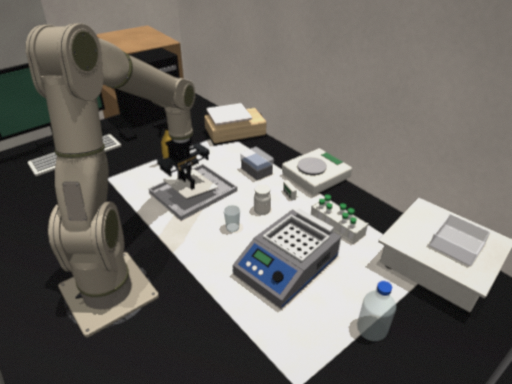

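The lid is well inside the tray walls (inner walls at columns ~97–480, plate at 145–412). I'll lower it slowly until it touches.

>>> move_arm(series=[[0,0,0.004,0],[0,0,0.008,0],[0,0,0.011,0],[0,0,0.013,0],[0,0,0.0145,0],[0,0,0.016,0],[0,-0.001,0.0175,0],[0,-0.002,0.019,0],[0,-0.003,0.02,0],[0,-0.003,0.02,0]], newtons=5)

```text
time: 15.45
ee_pos: [0.4465, 0.2637, 0.0545]
eef_rot: [0.689, 0.725, -0.0, -0.0]
ft_force: [0.7, 0.0, -3.7]
width: 0.0143
```

```bash
python3 snap.py 11 wrist; python3 tilt.py 11
```

```text
{'time': np.float64(15.45), 'ee_pos': array([0.4465, 0.2637, 0.0545]), 'eef_rot': array([ 0.6892,  0.7246, -0.    , -0.    ]), 'ft_force': array([ 0.7214,  0.0336, -3.6556]), 'width': np.float64(0.0143), 'joint_positions': array([-0.896 ,  0.2694,  0.31  ,  1.9397, -0.1003,  0.9472, -0.4876])}
n 25962 lean back deg 4.586810812351689 roll -0.02222242067050656
plate front/rear rel tcp mm [-52.51611103  82.92501418] z there 0.04084872255502471 0.029738838347177995 height over plate at tcp 0.01779170243746508
```

>>> move_arm(series=[[0,-0.001,0.0012,0],[0,-0.002,0.0024,0],[0,-0.003,0.0036,0],[0,-0.004,0.0048,0],[0,-0.005,0.0058,0],[0,-0.0055,0.0066,0],[0,-0.0055,0.0066,0]])

```text
time: 16.2
ee_pos: [0.4419, 0.2635, 0.0487]
eef_rot: [0.689, 0.724, 0.001, 0.0]
ft_force: [-0.1, -1.2, 3.6]
width: 0.0144
```

```bash
python3 snap.py 12 wrist; python3 tilt.py 12
```

```text
{'time': np.float64(16.2), 'ee_pos': array([0.4419, 0.2635, 0.0487]), 'eef_rot': array([6.893e-01, 7.245e-01, 7.000e-04, 2.000e-04]), 'ft_force': array([-0.0886, -1.2033,  3.5584]), 'width': np.float64(0.0144), 'joint_positions': array([-0.8998,  0.2685,  0.3076,  1.9552, -0.1003,  0.9308, -0.493 ])}
n 25836 lean back deg 0.0007921297499933448 roll -0.03433969045437517
plate front/rear rel tcp mm [-53.24684113  80.17530855] z there 0.029887164921942617 0.030352055054490738 height over plate at tcp 0.018092458797884875
```

The lid is flat (lean 0.0°, plate top at 30 mm). I'll release it and back off straight up.

>>> move_arm(series=[[0,0,-0.0005,0],[0,0,-0.0005,0],[0,0,-0.0005,0],[0,0,-0.0005,0],[0,0,-0.0005,0],[0,0,-0.0005,0],[0,0,-0.0005,0],[0,0,-0.0005,0],[0,0,-0.0005,0]], claw=1)

```text
time: 17.15
ee_pos: [0.4412, 0.2634, 0.0485]
eef_rot: [0.689, 0.725, 0.0, -0.0]
ft_force: [-0.4, 0.3, 0.3]
width: 0.078
```

>>> move_arm(series=[[0,0,-0.01,0],[0,0,-0.03,0],[0,0,-0.06,0],[0,0,-0.1,0],[0,0,-0.14,0],[0,0,-0.18,0],[0,0,-0.2,0],[0,0,-0.2,0],[0,0,-0.2,0],[0,0,-0.2,0]])

```text
time: 18.15
ee_pos: [0.4407, 0.263, 0.2475]
eef_rot: [0.689, 0.725, -0.001, -0.0]
ft_force: [-0.1, 0.4, -0.3]
width: 0.0869
```

```bash
python3 snap.py 13 wrist side top; python3 -c "
from h import *
from tilt import tilt
tilt('13',box=(150,235,200,330))"
```

```text
{'time': np.float64(18.15), 'ee_pos': array([0.4407, 0.263 , 0.2475]), 'eef_rot': array([ 6.892e-01,  7.246e-01, -9.000e-04, -1.000e-04]), 'ft_force': array([-0.061 ,  0.3613, -0.2516]), 'width': np.float64(0.0869), 'joint_positions': array([-0.9342,  0.0643,  0.3234,  1.73  , -0.0208,  1.3524, -0.5569])}
{'time': np.float64(18.2), 'ee_pos': array([0.4407, 0.263 , 0.2474]), 'eef_rot': array([ 6.892e-01,  7.245e-01, -1.000e-03, -1.000e-04]), 'ft_force': array([ 0.0254,  0.0298, -0.1667]), 'width': np.float64(0.0872), 'joint_positions': array([-0.9341,  0.0645,  0.3234,  1.73  , -0.0208,  1.3524, -0.5569])}
{'time': np.float64(18.25), 'ee_pos': array([0.4407, 0.263 , 0.2474]), 'eef_rot': array([ 6.892e-01,  7.246e-01, -1.000e-03, -1.000e-04]), 'ft_force': array([-0.1656,  0.7841, -0.4273]), 'width': np.float64(0.0866), 'joint_positions': array([-0.9341,  0.0647,  0.3234,  1.7298, -0.0208,  1.3525, -0.5568])}
n 7244 lean back deg -0.07625396360528547 roll -0.14651492029997173
plate front/rear rel tcp mm [-51.8343477   87.43169151] z there 0.030149852523388875 0.030443771800631923 height over plate at tcp 0.21692284200274312
```

View pics/wrist13.png

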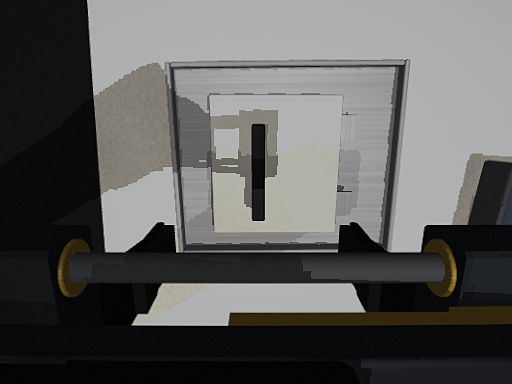

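View pics/side13.png

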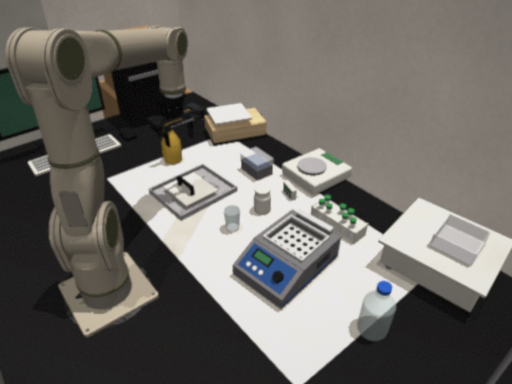

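View pics/top13.png

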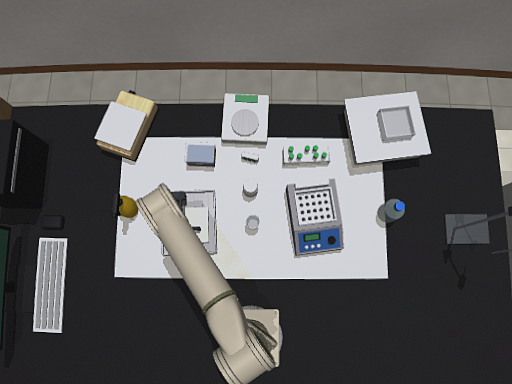

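The lid lies flat inside the tray: the plate is at wrist columns 210–342 and the walls at about 175–400. The fingers are clear, and the beaker, jar and the other items are at their original pixels. I'll hand in the job.

```bash
python3 -c "
from bench import r
print(r.close_job())"
```

```text
the job is handed in; nothing more can be done
None
```

The lid is off the heater and lying right way up, flat and released in the steel tray. I handed the job in at about 18 s of the 51 s allowed.

**Taking it off:** I gripped the handle at 3.7–8 N, kept low so the bar could turn in the pads. I tipped the lid back to about 10° and drew it forward 30 mm until the toe tips were about 12 mm clear of the lip edge. I carried it over to the tray at 30 N and lowered it at 5 N onto its rear edge until it lay flat.

**Last checks:**
- **Lid in tray:** It is flat to within 0.15°, with the plate top at 30 mm. It sits well inside the tray walls.
- **Gripper:** It is open and about 0.2 m above the lid, with no contact force beyond sensor noise.
- **Other items:** By eye, the glassware and the other things on the bench have not moved in the top and side views.

**What went differently than planned:**
- **Tipping:** The square bar resisted turning, so the lid leaned 3–4° less than planned for the height I lifted it. The toes touched the underside of the lip and, by calculation, its upright. Total vertical force stayed around 5 N, including the lid's weight. I lowered the lid 2 mm to take the toes off the lip before drawing it out.
- **Carrying:** The lid stayed tilted about 8° on the way to the tray, even at the firmer grip. It levelled when it was set down, pressing on the tray floor with under 4 N.

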